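# Hold a glaze plaque in the colour reader's slot

### The arm

A 6-joint arm with a two-finger parallel gripper is mounted at the origin on the work surface. World frame = base frame: x ahead of the robot, y to its left, z up, the work surface at z = 0. Lengths are in mm, angles in rad, forces in N, time in s.
With the tool pointing down it reaches from about 350 to 875 mm from the base axis. Payload 4.2 kg.
Tool frame: the origin (TCP) lies at the very end of the fingers, on their centre line; the grasp point (between the pads) lies 19 mm behind it; z points along the fingers, y is the line along which they close (so a half turn about z gives the same grasp; the last joint's range is limited). The gripper opens to 85 mm and grips with 20 to 120 N. Pads are 22 mm wide; open, the fingers measure 114 mm over their backs; the gripper's body (76 mm by 85 mm) begins 54 mm behind the grasp point. The pads swing forward as they close: fully open they stand 13 mm farther back than shut.
Start: joints at [1.445, 0.385, 0.008, 0, -1.194, -0.259], TCP at [234.575, 579.287, 198.812] pointing down, gripper open.
Joint ranges: [-3.14, 3.14], [-1.21, 2.06], [-1.07, 1.41], [-3.16, 2.05], [-2.99, -0.16], [-3.1, 3.1]. Speed limits (rad/s): [2.79, 2.79, 3.14, 3.14, 3.14, 3.14].

### API

Orientations are given as a unit quaternion [x, y, z, w].
In Python, from bench import arm gives the robot as it stands.
- The arm moves only by the tool servo_tool, never from a script. Its argument "rows" is a list that holds one entry, the list of rows, each a list of 7 numbers: the finger opening in mm, from 0 to 85.4, then the shift along the tool's x, y, z in mm, then the turn, a rotation vector about the tool's x, y, z in rad. A call has 1 to 10 rows; each row is the pose to reach, as a shift and turn from the pose commanded when the call began, along the tool's axes at that moment; what a row does not reach only later rows make up. A row lasts 1/8 s, in which the tool goes at most 62.5 mm and 10.7 degrees, less where a joint would pass 70% of its speed; a pose out of reach is approached as far as the arm can. A call with a gripper value outside its range is refused whole. The fingers move at their own pace and stop on an object; the grip force is fixed at half the most. Time passes only in rows, so rows that repeat a pose let the fingers close. It gives the time, the measured TCP pose, the force, the opening and the grip force at its end, in the units of the state.
- arm.read_state(): the state, without advancing time (a new reading comes with each control period).
- arm.get_image(name): name is "scene" or "top" or "wrist"; returns the picture (480x640x3 uint8, red, green, blue); there is no depth.
- arm.camera_params(name): a dict with "intrinsics" (3x3 intrinsics, pixels), "D" ([k1, k2, p1, p2, k3] as OpenCV has them; the pictures are not rectified), "R" (3x3) and "t" (3): a world point X has camera coordinates R X + t. Camera axes: x right, y down, z forward; pixel columns grow to the right and rows downward; lengths in mm; the calibration is good to about 2 mm. A picture is of the moment at which its call begins: read the wrist's pose just before it. camera_params takes no time and is no camera call; for the wrist camera it gives the pose at the moment of the call.
- arm.job_done(): hands the job in; it is judged then, once.
The state is a dict: "clock": time; "joints": joint angles; "joint_vel": joint speeds; "joint_efforts": joint torques, N m; "position": TCP position; "ee_rot": TCP orientation; "contact_force": force on the tool from outside, world axes, zero at the start; "wrist_torque": the same for the moment, N m; "gripper_width": finger opening in mm; "grasp_force": force on a finger pad.
Only numpy, scipy, OpenCV 4.12 (cv2) and the standard library are available. Lean on these libraries where they do the work, as an engineer would, in place of code of your own. Each camera call takes 0.05 s, during which the arm holds its last target. There are 200 camera calls.

### The job

Slide the dust shutter on top of the white colour reader fully open, then take the wide, tall white plaque out of the wooden rack and pass it upright down through the slot until its lower half is inside the reader. Finish while still holding it there in the gripper, half in and half out, without pressing it hard against the slot and without letting go of it; leave the other two plaques, the bowl and the tape dispenser where they are.

Things in the scene. Friction and masses are not known exactly. Their poses are not given: they have to be found in the camera images.
- plaque_mid (a point): Centre of the plaque to insert: a plain white ceramic slab 10 (its x) x 44 (its y) x 130 mm tall (its z), about 130 g. It stands loosely upright in one of the rack's three pockets, its foot 12 mm above the desk, its upper 97 mm out of the rack. It is the only plaque both wide and tall. Grip it across its 10 mm thickness near the top.
- short_plaque_mid (a point): Centre of the short plaque (10 x 44 x 80 mm tall), also white ceramic, standing in another pocket of the rack. Leave it alone.
- slim_plaque_mid (a point): Centre of the slim plaque (10 x 24 x 130 mm tall), also white ceramic, standing in the third pocket of the rack. Leave it alone.
- rack: Fixed light-wood rack, 80 (x) x 250 (y) x 45 mm tall; origin at the centre of its underside. Three pockets 33 mm deep in a row along its y, 80 mm apart, the middle one at its centre; each is 13 (x) x 48 mm (y). Which plaque stands in which pocket varies.
- slot (a point): Centre of the slot's mouth, in the top of the fixed colour reader: a hollow white box 200 (x) x 160 (y) x 130 mm tall, centred below this point, dark window on its +x face; this point has its axes. The slot is 12 (x) x 46 mm (y), 2 mm larger than the plaque both ways, through a lid 8 mm thick with a 2 mm chamfer; the inner floor lies 118 mm below the mouth.
- reader: The same colour reader; origin at the centre of its underside.
- shutter (a joint): Flat aluminium dust shutter on the reader's top, in m: 0 = closed over the slot (it starts nearly closed), growing as it slides along the reader's -x to its stop at 0.050 = fully open. About 1.5 N moves it; it stays where it is left. Plate 52 (x) x 84 mm (y), its top 5 mm above the reader's top; the slot is clear from about 0.030 on.
- shutter_tab (a point): Centre of the black grip tab standing on the shutter: 12 (x, the sliding direction) x 34 (y) mm, its top 31 mm above the reader's top and this point 18 mm above it. It moves with the shutter; at joint value q it lies 20 mm + q from the slot's centre along the reader's -x.
- bowl: Loose white ceramic bowl, rim radius 55 mm, 40 mm tall; origin at the centre of its underside. Leave it alone.
- dispenser: Loose grey tape dispenser, 60 x 120 mm, about 76 mm tall; origin at the centre of its underside. Leave it alone.
Not all that is in view belongs to the job. Leave any blue or pink look-alike of the part that bears plaque_mid alone.

How it is judged:
By the outcome, as a careful person would: the job done as asked, in the order asked, and still so for the second after the job is handed in, while the arm keeps its last pose, push and grip.
It also fails if it takes over 64 s, if anything falls off the work surface, if the arm or the gripper's body presses on something with over 40 N, if the wrist force passes 120 N, or if a joint passes its speed limit or range.

## Working session

There is one attempt and no reset: what is moved stays moved. The work goes in short steps, Python scripts to look and compute and a tool call to move; the robot and the scene stay as the last step left them, time stands still between calls to the robot, and variables do not carry over. Pictures are saved under pics/ and viewed, at most 10 in all, crops included, and the job is handed in when it is done.

Besides the shell and the picture viewer there is one more tool, called after "Emit:" as name(argument=value, ...), one argument or row to a line, values as JSON. servo_tool: Moves the arm, as the interface text tells. Its arguments: {"type":"object","properties":{"rows":{"type":"array"}},"required":["rows"]}

```bash
mkdir -p pics; ls; python3 - <<'E'
from bench import arm
import cv2,numpy as np
s=arm.read_state();print(s)
for n in("scene","top","wrist"):
    p=arm.camera_params(n);im=arm.get_image(n);np.save(f"pics/{n}0.npy",im)
    cv2.imwrite(f"pics/{n}0.png",im[:,:,::-1]);print(n,{k:np.round(v,3).tolist() for k,v in p.items()})
E
```

```text
pics
{'clock': 0.0, 'joints': array([ 1.44459347e+00,  3.85506042e-01,  6.61648761e-03, -4.97283321e-04,
       -1.19398603e+00, -2.58590689e-01]), 'joint_vel': array([ 6.41390334e-06,  8.93594781e-04, -8.59235169e-05, -2.63788827e-04,
        1.61408060e-03, -1.14561920e-04]), 'joint_efforts': array([ 3.89844281e-04, -3.92288983e+01,  1.88410825e+01,  4.18640390e+00,
       -4.60375857e-03,  5.37010351e-06]), 'position': array([234.34992369, 578.69171319, 197.74874423]), 'ee_rot': array([ 9.81530662e-01, -1.91301922e-01, -1.61829503e-04,  1.05263837e-03]), 'contact_force': array([ 0.4473556 ,  0.03429946, -0.41654059]), 'wrist_torque': array([-0.01655996,  0.00136639, -0.0158438 ]), 'grasp_force': 0.0, 'gripper_width': 85.49124507604687}
scene {'intrinsics': [[610.531, 0.0, 316.347], [0.0, 610.531, 242.63], [0.0, 0.0, 1.0]], 'D': [-0.095, 0.0, 0.0, 0.0, 0.0], 'R': [[-0.654, 0.757, -0.007], [0.537, 0.457, -0.709], [-0.534, -0.467, -0.705]], 't': [387.607, -259.126, 1567.974]}
top {'intrinsics': [[466.652, 0.0, 325.644], [0.0, 466.652, 248.191], [0.0, 0.0, 1.0]], 'D': [-0.008, 0.0, 0.0, 0.0, 0.0], 'R': [[-0.0, -1.0, 0.009], [-0.995, -0.001, -0.098], [0.098, -0.009, -0.995]], 't': [12.903, 606.265, 964.412]}
wrist {'intrinsics': [[336.004, 0.0, 313.05], [0.0, 336.004, 239.135], [0.0, 0.0, 1.0]], 'D': [-0.02, 0.0, 0.0, 0.0, 0.0], 'R': [[-0.376, -0.927, 0.0], [-0.895, 0.363, 0.258], [-0.24, 0.097, -0.966]], 't': [624.537, -34.903, 376.208]}
```

View pics/scene0.png

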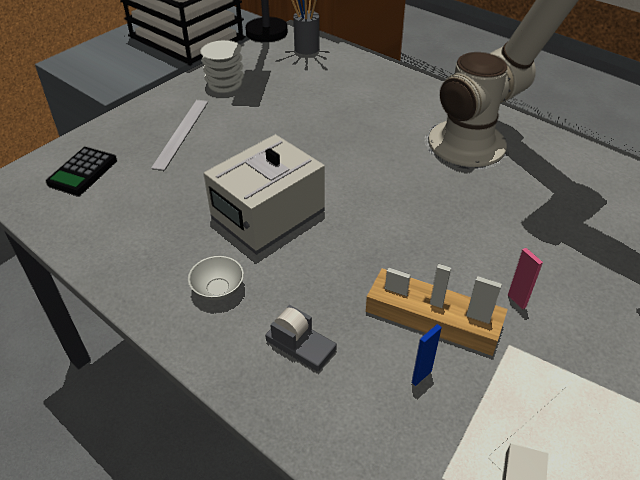

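View pics/top0.png

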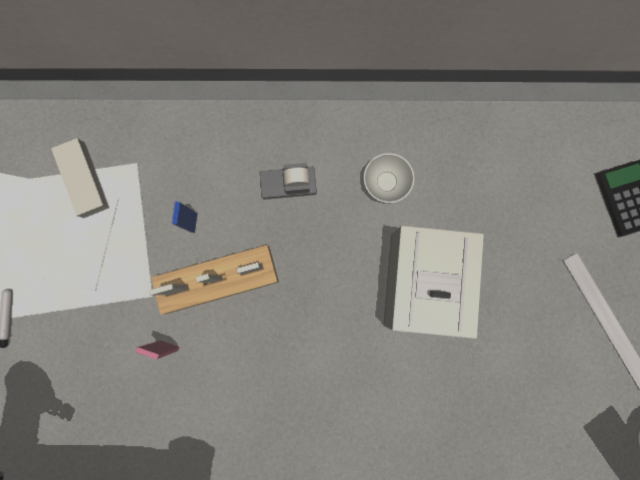

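The scene view shows the wide, tall plaque at the rack's +y end (scene 485,300; top 161,289). The reader is at top (438,282) with its tab at (440,293), and it opens towards the robot.

```bash
cat > h.py <<'E'
import cv2,numpy as np
def ray(p,uv):
    K,D=np.array(p["intrinsics"]),np.array(p["D"]);R,t=np.array(p["R"]),np.array(p["t"]).ravel()
    n=cv2.undistortPoints(np.array(uv,float).reshape(-1,1,2),K,D)[:,0]
    d=np.c_[n,np.ones(len(n))]@R; return -R.T@t,d
def plane(p,uv,z):
    c,d=ray(p,uv); return c+d*((z-c[2])/d[:,2])[:,None]
def proj(p,X):
    R,t=np.array(p["R"]),np.array(p["t"]).ravel()
    return cv2.projectPoints(np.array(X,float).reshape(-1,3),cv2.Rodrigues(R)[0],t,np.array(p["intrinsics"]),np.array(p["D"]))[0][:,0]
def rect(p,cnt,z):
    P=plane(p,cnt.reshape(-1,2),z)[:,:2].astype(np.float32)
    return cv2.minAreaRect(P)
def big(m,n=1):
    c,_=cv2.findContours(m.astype(np.uint8),cv2.RETR_EXTERNAL,cv2.CHAIN_APPROX_NONE)
    return sorted(c,key=cv2.contourArea)[::-1][:n]
E
python3 - <<'E'
from h import *
from bench import arm
p=arm.camera_params("top");im=np.load("pics/top0.npy");hsv=cv2.cvtColor(im,cv2.COLOR_RGB2HSV)
g=im.min(2).astype(int)
def sub(m,x0,y0,x1,y1):
    o=np.zeros(m.shape,bool);o[y0:y1,x0:x1]=m[y0:y1,x0:x1];return o
print("px",im[240,430],im[285,397],im[289,161],im[300,190],im[285,430],im[294,440],im[268,248])
wood=sub((hsv[...,1]>90)&(hsv[...,0]<25)&(hsv[...,2]>90),130,230,300,330)
c=big(cv2.morphologyEx(wood.astype(np.uint8),cv2.MORPH_CLOSE,np.ones((15,15))))[0];print("rack",rect(p,c,45),cv2.boundingRect(c))
rd=sub(g>140,380,215,500,345);c=big(rd)[0];print("reader",rect(p,c,130),cv2.boundingRect(c))
tab=sub(im.max(2)<60,420,270,460,310);c=big(tab)[0];print("tab",rect(p,c,161),cv2.boundingRect(c))
for cc in big(sub((hsv[...,1]<45)&(g>130),145,250,270,310),6):
    print("pl",rect(p,cc,142),cv2.contourArea(cc),cv2.boundingRect(cc))
a=cv2.resize(im[220:350,140:290],None,fx=2.6,fy=2.6,interpolation=2);b=cv2.resize(im[220:350,385:500],None,fx=2.6,fy=2.6,interpolation=2)
cv2.imwrite("pics/a.png",np.hstack([a,b])[:,:,::-1])
E
```

```text
px [193 191 177] [187 187 176] [194 193 181] [193 160 115] [194 189 185] [66 64 62] [193 192 185]
rack ((540.1091918945312, 244.61419677734375), (79.48048400878906, 249.0960235595703), 15.822113037109375) (152, 246, 125, 68)
reader ((534.020751953125, -201.20013427734375), (160.86233520507812, 203.8042755126953), 84.36293029785156) (393, 225, 91, 114)
tab ((509.9100036621094, -179.9888916015625), (1.8404830694198608, 5.520814418792725), 88.73091125488281) (431, 292, 2, 4)
pl ((536.4522705078125, 319.2485656738281), (110.26393127441406, 69.98468780517578), 0.035590820014476776) 972.0 (145, 250, 38, 60)
pl ((580.2896118164062, 267.50830078125), (22.652671813964844, 26.47027015686035), 0.03485003113746643) 93.0 (184, 250, 15, 13)
pl ((558.846435546875, 161.1577606201172), (9.070338249206543, 40.81339645385742), 16.05282211303711) 82.0 (237, 263, 22, 10)
pl ((539.5989379882812, 245.6276397705078), (9.540589332580566, 22.93600845336914), 18.608623504638672) 49.0 (196, 274, 13, 8)
pl ((585.0200805664062, 235.75035095214844), (13.230632781982422, 33.874027252197266), 0.0349336676299572) 39.0 (199, 250, 19, 8)
pl ((486.39202880859375, 138.7675018310547), (5.286771297454834, 11.75696086883545), 45.19041061401367) 9.0 (256, 304, 7, 5)
```

View pics/a.png

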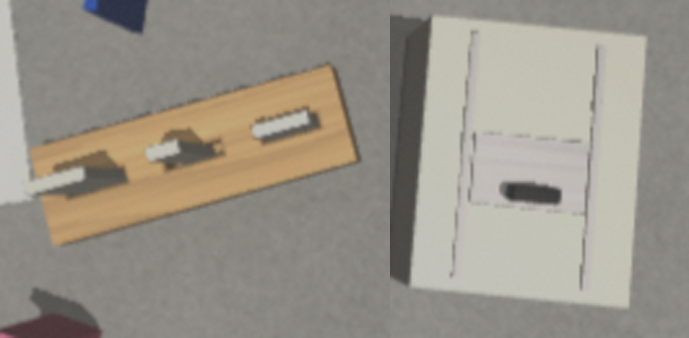

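The crop shows the wide plaque in the left (+y) pocket, the closed shutter, and the tab just on the robot side of the slot. I'll move above the reader and refine with the wrist camera.

```bash
cat >> h.py <<'E'
from scipy.spatial.transform import Rotation as Ro
def go(s,pos,yaw):
    """yaw(deg) of tool y (mod 180), tool down"""
    R=Ro.from_quat(s["ee_rot"]);best=None
    for k in(0,180):
        a=np.radians(yaw+k);y=np.array([np.cos(a),np.sin(a),0]);z=np.array([0,0,-1.]);T=Ro.from_matrix(np.c_[np.cross(y,z),y,z])
        r=(R.inv()*T).as_rotvec()
        if best is None or np.linalg.norm(r)<np.linalg.norm(best):best=r
    print("shift",np.round(R.inv().apply(np.array(pos)-s["position"]),1),"turn",np.round(best,4),"pos",np.round(s["position"],1),"F",np.round(s["contact_force"],1))
E
python3 - <<'E'
from h import *
from bench import arm
p=arm.camera_params("top");print(plane(p,[[439.6,293.8]],161),plane(p,[[439.6,293.8]],158))
s=arm.read_state();go(s,[490,-200,290],-5.6)
q=arm.camera_params("wrist");R=np.array(q["R"]);c=-R.T@np.array(q["t"]).ravel();T=Ro.from_quat(s["ee_rot"])
print("cam in tool",T.inv().apply(c-s["position"]),T.inv().apply(R[2]))
E
```

```text
[[ 509.35169089 -194.88608452  161.        ]] [[ 509.35370735 -195.64531321  158.        ]]
shift [529.3 626.1 -90.9] turn [ 1.4000e-03 -1.2000e-03  1.2836e+00] pos [234.4 578.8 198. ] F [ 0.5 -0.4  0.1]
cam in tool [ 6.39303958e+01  7.91827953e-02 -1.74337215e+02] [-0.25858071 -0.00161142  0.96598831]
```

Emit:
servo_tool(
  rows=[
    [[85, 40, 50, -60, 0, 0, 0.15], [85, 80, 95, -91, 0, 0, 0.3], [85, 120, 142, -91, 0, 0, 0.4], [85, 160, 190, -91, 0, 0, 0.5], [85, 200, 237, -91, 0, 0, 0.6], [85, 240, 284, -91, 0, 0, 0.7], [85, 280, 331, -91, 0, 0, 0.8], [85, 320, 378, -91, 0, 0, 0.9], [85, 360, 426, -91, 0, 0, 1.0], [85, 400, 473, -91, 0, 0, 1.1]],
  ],
)

```text
clock: 1.4
position: [421.0, 9.3, 290.0]
ee_rot: [0.736, -0.677, 0.0, -0.0]
contact_force: [0.4, 0.6, 0.4]
gripper_width: 85.2
grasp_force: 0.0
```

```bash
python3 - <<'E'
from h import *
from bench import arm
s=arm.read_state();go(s,[490,-200,290],-5.6);print(s["joints"],s["clock"])
E
```

```text
shift [214.3 -51.4  -0. ] turn [-0.0008  0.0005  0.1809] pos [421.    9.3 290. ] F [0.4 0.6 0.4]
[ 4.11292845e-01 -3.39831223e-02 -2.85435687e-01 -1.19369467e-04
 -1.31842334e+00 -3.28128370e-01] 1.4
```

Emit:
servo_tool(
  rows=[
    [[85, 50, -12, 0, 0, 0, 0.05], [85, 100, -24, 0, 0, 0, 0.1], [85, 150, -37, 0, 0, 0, 0.15], [85, 200, -50, 0, 0, 0, 0.181], [85, 200, -50, 0, 0, 0, 0.181], [85, 200, -50, 0, 0, 0, 0.181]],
  ],
)

```text
clock: 2.15
position: [487.6, -183.6, 289.3]
ee_rot: [-0.673, 0.74, 0.001, -0.0]
contact_force: [-0.1, -0.4, 0.1]
gripper_width: 85.0
grasp_force: 0.0
```

```bash
python3 - <<'E'
from h import *
from bench import arm
s=arm.read_state();go(s,[490,-200,290],-5.6)
p=arm.camera_params("wrist");im=arm.get_image("wrist");np.save("pics/w1.npy",im);import pickle;pickle.dump(p,open("pics/w1.pkl","wb"))
cv2.imwrite("pics/w1.png",im[:,:,::-1])
E
```

```text
shift [16.1 -4.  -0.7] turn [0.0011 0.0003 0.0021] pos [ 487.6 -183.6  289.3] F [-0.1 -0.4  0.1]
```

View pics/w1.png

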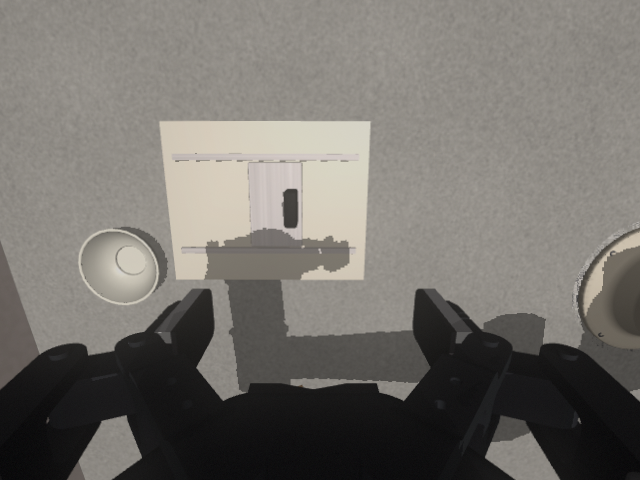

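The wrist view shows the whole reader top (corners about 160,122 / 370,122 / 364,279 / 176,279), with the tab at (290,208).

```bash
python3 - <<'E'
from h import *
from bench import arm
import pickle
p=pickle.load(open("pics/w1.pkl","rb"));im=np.load("pics/w1.npy");g=cv2.cvtColor(im,cv2.COLOR_RGB2GRAY).astype(int)
print(im[135,250],im[265,200],im[100,250],im[300,380],im[200,260])
# subpixel edge along lines between approx corners
C=np.array([[160,122],[370,122],[364,279],[176,279]],float);cen=C.mean(0);im2=cv2.cvtColor(im,cv2.COLOR_RGB2LAB).astype(float);b=im2[...,0]+3*im2[...,2]
b=cv2.GaussianBlur(b,(0,0),1)
L=[]
for i in range(4):
    a,e=C[i],C[(i+1)%4];n=np.array([-(e-a)[1],(e-a)[0]]);n/=np.linalg.norm(n);n*=np.sign((cen-a)@n);pts=[]
    for f in np.linspace(.08,.92,60):
        o=a+f*(e-a);t=np.arange(-7,7.01,.25);q=o+t[:,None]*n
        v=cv2.remap(b.astype(np.float32),q[:,0].astype(np.float32).reshape(1,-1),q[:,1].astype(np.float32).reshape(1,-1),1)[0]
        d=np.gradient(v);k=d.argmax()
        if d[k]>2:pts.append(o+t[k]*n)
    X=plane(p,pts,130)[:,:2].astype(np.float32)
    l=cv2.fitLine(X,cv2.DIST_HUBER,0,.01,.01).ravel();L.append(l);print(len(pts),l,np.degrees(np.arctan2(l[1],l[0])))
def X(l,m):
    t=np.linalg.solve(np.c_[l[:2],-m[:2]],m[2:]-l[2:]);return l[2:]+t[0]*l[:2]
P=np.array([X(L[i-1],L[i]) for i in range(4)]);print(P,P.mean(0),[np.linalg.norm(P[i]-P[i-1]) for i in range(4)])
m=np.zeros(g.shape,bool);m[180:240,275:305]=g[180:240,275:305]<70
c=big(m)[0];print("tab",cv2.boundingRect(c),rect(p,c,161),rect(p,c,148))
T=plane(p,[[290,208]],158);print(T)
# shutter plate edges
E
```

```text
[214 208 191] [207 198 181] [148 144 138] [152 149 142] [206 196 192]
60 [ 9.9522406e-01 -9.7617179e-02  5.2447742e+02 -2.7866794e+02] -5.601973
60 [ 9.6610025e-02  9.9532229e-01  4.3083029e+02 -1.9778394e+02] 84.456
46 [ 9.9536920e-01 -9.6125498e-02  5.3195135e+02 -1.1810423e+02] -5.5161023
60 [ 9.7162805e-02  9.9526852e-01  6.3022955e+02 -2.1147595e+02] 84.42418
[[ 622.7291  -288.30502]
 [ 423.93658 -268.80634]
 [ 439.43158 -109.16934]
 [ 638.3419  -128.37866]] [ 531.10986 -198.66483] [np.float32(160.68666), np.float32(199.74652), np.float32(160.38724), np.float32(199.83574)]
tab (284, 190, 13, 37) ((505.9266357421875, -198.09417724609375), (33.24818801879883, 10.954255104064941), 83.75436401367188) ((507.01824951171875, -195.94606018066406), (34.676631927490234, 11.424833297729492), 83.75385284423828)
[[ 506.13683361 -197.82071411  158.        ]]
```

```bash
python3 - <<'E'
from h import *
from bench import arm
s=arm.read_state();go(s,[506,-197.5,139],-5.57);print(Ro.from_quat(s["ee_rot"]).as_matrix().round(3))
E
```

```text
shift [ 12.6 -19.7 150.7] turn [0.0004 0.0003 0.0027] pos [ 487.6 -183.2  289.7] F [ 0.3 -0.4  0.3]
[[-0.094 -0.996 -0.   ]
 [-0.996  0.094  0.   ]
 [-0.     0.    -1.   ]]
```

Emit:
servo_tool(
  rows=[
    [[85, 6, -10, 40, 0, 0, 0], [85, 11.5, -19.7, 80, 0, 0, 0.003], [85, 11.5, -19.7, 110, 0, 0, 0.003], [85, 11.5, -19.7, 130, 0, 0, 0.003], [85, 11.5, -19.7, 145, 0, 0, 0.003], [85, 11.5, -19.7, 150, 0, 0, 0.003], [60, 11.5, -19.7, 150, 0, 0, 0.003], [40, 11.5, -19.7, 150, 0, 0, 0.003]],
  ],
)

```text
clock: 3.2
position: [507.2, -197.0, 140.8]
ee_rot: [-0.672, 0.741, -0.001, 0.001]
contact_force: [0.9, 0.1, 0.5]
gripper_width: 51.2
grasp_force: 0.0
```

```bash
python3 - <<'E'
from h import *
from bench import arm
s=arm.read_state();go(s,[506,-196.5,139],-5.57);print(s["gripper_width"])
p=arm.camera_params("wrist");im=arm.get_image("wrist")
cv2.imwrite("pics/w2.png",im[:,:,::-1])
E
```

```text
shift [-0.4  1.2  1.8] turn [-0.002  -0.0002 -0.0005] pos [ 507.2 -197.   140.8] F [0.9 0.1 0.5]
51.20058391712018
```

View pics/w2.png

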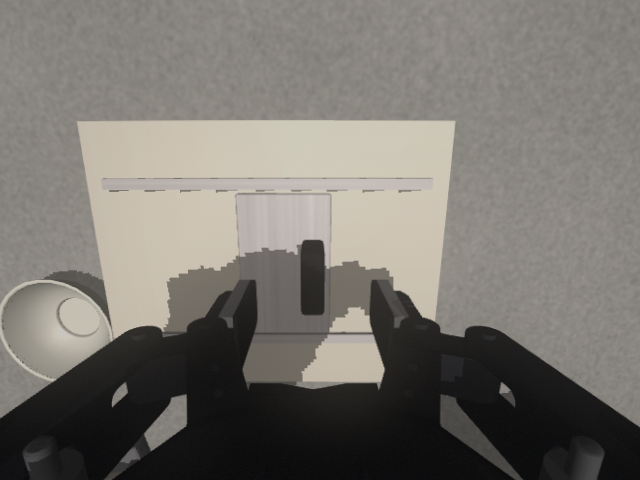

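The tab (311,277) sits centred between the pads, so I'll close on it.

Emit:
servo_tool(
  rows=[
    [[10, 0, 0, 0, 0, 0, 0], [5, 0, 0, 0, 0, 0, 0], [5, 0, 0, 0, 0, 0, 0], [5, 0, 0, 0, 0, 0, 0], [5, 0, 0, 0, 0, 0, 0], [5, 0, 0, 0, 0, 0, 0], [5, 0, 0, 0, 0, 0, 0]],
  ],
)

```text
clock: 4.12
position: [506.5, -197.0, 139.8]
ee_rot: [-0.672, 0.741, 0.0, -0.0]
contact_force: [0.2, 0.7, 0.3]
gripper_width: 4.8
grasp_force: 0.0
```

Emit:
servo_tool(
  rows=[
    [[5, 0, 5, 0, 0, 0, 0], [5, 0, 11, 0, 0, 0, 0], [5, 0, 18, 0, 0, 0, 0], [5, 0, 25, 0, 0, 0, 0], [5, 0, 31, 0, 0, 0, 0], [5, 0, 36, 0, 0, 0, 0], [5, 0, 40, 0, 0, 0, 0], [5, 0, 43, 0, 0, 0, 0], [5, 0, 43, 0, 0, 0, 0]],
  ],
)

```text
clock: 5.25
position: [463.6, -192.8, 139.9]
ee_rot: [-0.672, 0.741, -0.0, 0.0]
contact_force: [0.2, -0.4, -0.3]
gripper_width: 4.9
grasp_force: 0.0
```

```bash
python3 - <<'E'
from h import *
from bench import arm
s=arm.read_state();c,sn=np.cos(np.radians(-5.57)),np.sin(np.radians(-5.57))
d=s["position"][:2]-[531.1,-198.7];print(d@[c,sn],d@[-sn,c],s["contact_force"],s["gripper_width"],s["grasp_force"])
E
```

```text
-67.73613109741177 -0.6371358042731536 [ 0.23289215 -0.40283536 -0.27413225] 4.879221414702004 0.0
```

```bash
python3 - <<'E'
from h import *
from bench import arm
im=arm.get_image("wrist");im2=arm.get_image("scene")
np.save("pics/s3.npy",im2)
a=cv2.resize(im[100:450,80:480],(400,350));b=cv2.resize(im2[110:270,180:350],(372,350),interpolation=2)
cv2.imwrite("pics/w3.png",np.hstack([a,b])[:,:,::-1])
E
```

```text
(no output)
```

View pics/w3.png

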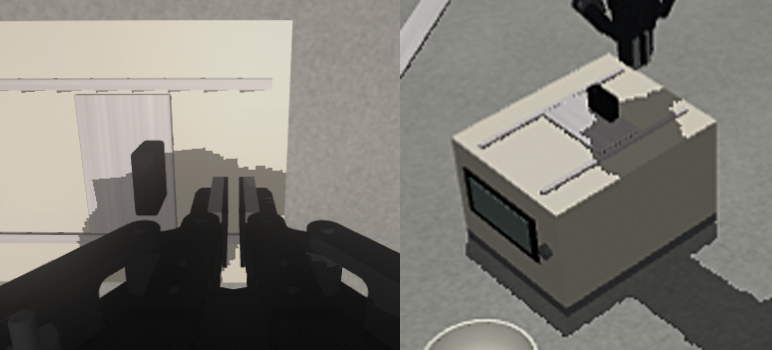

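```bash
python3 - <<'E'
from h import *
from bench import arm
s=arm.read_state();w=arm.camera_params("wrist");sc=arm.camera_params("scene")
P=s["position"];print("TCP",proj(w,[P,P+[0,0,19]]),proj(sc,[P,P+[0,0,19]]))
# tab top triangulation: wrist px (tab top centre) & scene px
for n,c in(("w",w),("s",sc)):
    print(n)
    for x in(506,463): print(x,proj(c,[[x,-196.3,161],[x,-196.3,135]]))
im=np.load("pics/s3.npy");g=im.max(2)<50;m=np.zeros_like(g);m[145:170,262:285]=g[145:170,262:285]
c=big(m)[0];print(cv2.boundingRect(c))
E
```

```text
TCP [[310.94081049 270.66306854]
 [310.72168242 284.04439648]] [[287.35124807 150.93565112]
 [287.00061474 143.70316459]]
w
506 [[224.71320591 286.90900766]
 [236.32995783 268.71166268]]
463 [[311.76200797 278.92220665]
 [311.91790068 261.65153294]]
s
506 [[272.07260105 151.25171869]
 [272.76468732 161.18456818]]
463 [[286.03273216 142.07036484]
 [286.52348292 151.94801235]]
(265, 149, 15, 17)
```

```bash
python3 - <<'E'
from h import *
from bench import arm
w=arm.camera_params("wrist");sc=arm.camera_params("scene");P=arm.read_state()["position"]
im=np.load("pics/s3.npy");g=im.max(2)
for v in range(134,158): print(v," ".join("%3d"%x for x in g[v,262:302:1]))
for z in(0,10,20,25,30):print(z,proj(sc,[P+[0,0,z]]),proj(w,[P+[0,0,z]]))
E
```

```text
134 136 136 135 134 133 134 136 136 136 132 131 131 151 187 149 128 139 107   0   9  12  12  14  12  38  67  67  53   1   5  22  69  29 104 138 136 134 134 134 131
135 136 137 134 133 132 133 134 133 130 125 148 176 190 210 190 160 145 100   0   9  12  12  13  11  39  68  68  51   1   6  22  68  76 129 137 132 132 134 133 134
136 133 135 136 131 130 130 128 123 148 173 189 207 203 203 205 198 188 165   0   8  12  12  13  10  31  69  68  50   2   5  21  70 106 147 137 132 133 132 133 134
137 133 135 139 135 131 128 150 173 190 207 203 202 200 200 201 203 210 213  46   0   3   8  12  11  22  70  68  49   0   5  18  65  89 141 136 136 135 134 134 135
138 131 133 131 130 151 176 190 206 204 202 200 199 200 200 200 200 202 211 172 166  12   0   5   7  23  69  67  60   0   0  15  83 117 136 133 134 135 132 133 134
139 130 128 149 174 190 207 203 202 201 200 199 200 200 200 199 200 201 204 211 221 167  38   0   0  26  67  66  65  14  42  49 127 140 133 130 131 131 131 132 133
140 151 174 190 207 203 201 200 200 200 199 200 199 200 199 200 200 201 197 199 205 219 172 129  57  42  59  60  44 
[... 2449 characters left out ...]
82  86  87  86  88  90  94  96  97  97  97  97  97  97  97
156 188 190 197 219   0   0   5   7   7   7   8   7   7  11   3   4   0  31 156 144 141  81  85  88  89  92  95  96  95  95  95  96  97  97  97  97  97  97  96  97
157 184 185 194 217   0   0   5   6   7   6   7   6   6   8   6   6   0  21 100  91  90  92  95  95  96  96  97  97  97  97  96  96  97  98  96  97  96  97  97  97
0 [[287.35124807 150.93565112]] [[310.94081049 270.66306854]]
10 [[287.16746924 147.14659862]] [[310.83116561 277.35790956]]
20 [[286.98198973 143.31859721]] [[310.7088129  284.83047895]]
25 [[286.88860643 141.38983091]] [[310.64216258 288.90187892]]
30 [[286.79479101 139.45113487]] [[310.57141586 293.22412915]]
```

The fingers closed above the tab. Both cameras put the visible fingertips about 22–25 mm behind the reported TCP. I'll rise, move back, and grip lower.

Emit:
servo_tool(
  rows=[
    [[40, 0, 0, -15, 0, 0, 0], [45, 0, -20, -15, 0, 0, 0], [50, 0, -42, -15, 0, 0, 0], [50, 0, -42, -10, 0, 0, 0], [50, 0, -42, 0, 0, 0, 0], [50, 0, -42, 10, 0, 0, 0], [50, 0, -42, 18, 0, 0, 0], [50, 0, -42, 22, 0, 0, 0], [50, 0, -42, 22, 0, 0, 0]],
  ],
)

```text
clock: 6.48
position: [505.3, -196.9, 117.5]
ee_rot: [-0.672, 0.741, 0.0, -0.0]
contact_force: [-0.3, 0.8, 0.7]
gripper_width: 50.4
grasp_force: 0.0
```

Emit:
servo_tool(
  rows=[
    [[25, 0, 0, 0, 0, 0, 0], [5, 0, 0, 0, 0, 0, 0], [5, 0, 0, 0, 0, 0, 0], [5, 0, 0, 0, 0, 0, 0], [5, 0, 0, 0, 0, 0, 0], [5, 0, 0, 0, 0, 0, 0]],
  ],
)

```text
clock: 7.22
position: [506.1, -197.0, 118.4]
ee_rot: [-0.672, 0.741, -0.001, 0.0]
contact_force: [-0.1, 1.1, 3.8]
gripper_width: 9.7
grasp_force: 60.9
```

Emit:
servo_tool(
  rows=[
    [[5, 0, 5, 0, 0, 0, 0], [5, 0, 11, 0, 0, 0, 0], [5, 0, 18, 0, 0, 0, 0], [5, 0, 25, 0, 0, 0, 0], [5, 0, 31, 0, 0, 0, 0], [5, 0, 36, 0, 0, 0, 0], [5, 0, 40, 0, 0, 0, 0], [5, 0, 42, 0, 0, 0, 0], [5, 0, 42, 0, 0, 0, 0]],
  ],
)

```text
clock: 8.35
position: [463.5, -192.8, 118.3]
ee_rot: [-0.672, 0.741, -0.0, 0.0]
contact_force: [1.5, 0.7, 5.9]
gripper_width: 10.0
grasp_force: 61.1
```

Emit:
servo_tool(
  rows=[
    [[5, 0, 1, 0, 0, 0, 0], [5, 0, 2, 0, 0, 0, 0], [5, 0, 3, 0, 0, 0, 0], [5, 0, 3, 0, 0, 0, 0]],
  ],
)

```text
clock: 8.85
position: [462.9, -192.7, 118.4]
ee_rot: [-0.672, 0.741, -0.002, 0.002]
contact_force: [5.2, 0.2, 2.6]
gripper_width: 9.8
grasp_force: 60.6
```

Emit:
servo_tool(
  rows=[
    [[5, 0, 1.5, 0, 0, 0, 0], [5, 0, 3, 0, 0, 0, 0], [5, 0, 3, 0, 0, 0, 0]],
  ],
)

```text
clock: 9.22
position: [463.0, -192.7, 118.4]
ee_rot: [-0.672, 0.741, -0.004, 0.004]
contact_force: [11.9, -2.2, -3.9]
gripper_width: 10.2
grasp_force: 59.9
```

```bash
python3 - <<'E'
from h import *
from bench import arm
s=arm.read_state();c,sn=np.cos(np.radians(-5.57)),np.sin(np.radians(-5.57))
d=s["position"][:2]-[531.1,-198.7];print(d@[c,sn],d@[-sn,c],s["contact_force"],s["gripper_width"])
im=arm.get_image("wrist");np.save("pics/w4.npy",im)
top=arm.get_image("top");cv2.imwrite("pics/w4.png",np.hstack([im[100:420,80:480],cv2.resize(top[220:350,385:500],(283,320),interpolation=2)])[:,:,::-1])
E
```

```text
-68.4061817541958 -0.6380822707937686 [11.92736037 -2.18404707 -3.94069609] 10.193135902840611
```

View pics/w4.png

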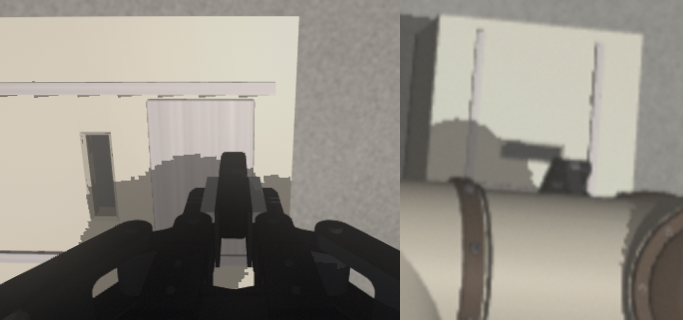

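The shutter is at its stop (force rose to 12 N with no motion), and the open slot is visible at wrist (178,275). Next: relax, release, rise and measure the slot.

Emit:
servo_tool(
  rows=[
    [[5, 0, -3, 0, 0, 0, 0], [5, 0, -4.5, 0, 0, 0, 0], [30, 0, -4.5, 0, 0, 0, 0], [50, 0, -4.5, 0, 0, 0, 0], [50, 0, -4.5, -20, 0, 0, 0], [50, 0, -30, -60, 0, 0, 0], [85, 0, -70, -90, 0, 0, 0], [85, 0, -70, -90, 0, 0, 0], [85, 0, -70, -90, 0, 0, 0]],
  ],
)

```text
clock: 10.45
position: [525.6, -198.6, 206.1]
ee_rot: [-0.671, 0.741, 0.002, -0.001]
contact_force: [-0.1, 1.1, -0.7]
gripper_width: 85.1
grasp_force: 0.0
```

```bash
cat > slot.py <<'E'
from h import *
from bench import arm
s=arm.read_state();p=arm.camera_params("wrist");im=arm.get_image("wrist");np.save("pics/slot.npy",im)
print(s["position"],s["clock"])
g=cv2.cvtColor(im,cv2.COLOR_RGB2GRAY);x0=(531.1,-198.7)
c,sn=np.cos(np.radians(-5.57)),np.sin(np.radians(-5.57));ex=np.array([c,sn]);ey=np.array([-sn,c])
# rectified patch of plane z=130, 0.25mm/px, rows=ex, cols=ey
t=np.arange(-40,40,.25);A,B=np.meshgrid(t,t,indexing="ij")
W=np.array(x0)+A[...,None]*ex+B[...,None]*ey
uv=proj(p,np.c_[W.reshape(-1,2),np.full(A.size,130)]).astype(np.float32).reshape(*A.shape,2)
r=cv2.remap(g,uv,None,1);np.save("pics/rect.npy",r)
cv2.imwrite("pics/rect.png",cv2.resize(r,(640,640),interpolation=0)[20:620])
px=r[:,140:180].mean(1);print("x profile",[(float(t[i]),int(px[i])) for i in range(80,240,4)])
py=r[150:170].mean(0);print("y profile",[(float(t[i]),int(py[i])) for i in range(40,280,4)])
E
python3 slot.py
```

```text
[ 525.56079027 -198.63327628  206.07801377] 10.45
x profile [(-20.0, 199), (-19.0, 199), (-18.0, 199), (-17.0, 199), (-16.0, 200), (-15.0, 200), (-14.0, 200), (-13.0, 200), (-12.0, 199), (-11.0, 200), (-10.0, 200), (-9.0, 200), (-8.0, 181), (-7.0, 149), (-6.0, 121), (-5.0, 85), (-4.0, 78), (-3.0, 78), (-2.0, 78), (-1.0, 78), (0.0, 78), (1.0, 78), (2.0, 78), (3.0, 78), (4.0, 79), (5.0, 87), (6.0, 130), (7.0, 164), (8.0, 176), (9.0, 190), (10.0, 183), (11.0, 183), (12.0, 188), (13.0, 183), (14.0, 172), (15.0, 171), (16.0, 175), (17.0, 175), (18.0, 162), (19.0, 159)]
y profile [(-30.0, 201), (-29.0, 201), (-28.0, 201), (-27.0, 201), (-26.0, 194), (-25.0, 160), (-24.0, 130), (-23.0, 83), (-22.0, 83), (-21.0, 82), (-20.0, 82), (-19.0, 82), (-18.0, 82), (-17.0, 82), (-16.0, 82), (-15.0, 82), (-14.0, 81), (-13.0, 81), (-12.0, 80), (-11.0, 80), (-10.0, 80), (-9.0, 80), (-8.0, 79), (-7.0, 79), (-6.0, 79), (-5.0, 79), (-4.0, 78), (-3.0, 78), (-2.0, 78), (-1.0, 78), (0.0, 78), (1.0, 77), (2.0, 77), (3.0, 77), (4.0, 77), (5.0, 77), (6.0, 77), (7.0, 76), (8.0, 76), (9.0, 76), (10.0, 76), (11.0, 75), (12.0, 75), (13.0, 75), (14.0, 75), (15.0, 75), (16.0, 75), (17.0, 74), (18.0, 74), (19.0, 74), (20.0, 79), (21.0, 86), (22.0, 97), (23.0, 107), (24.0, 109), (25.0, 112), (26.0, 113), (27.0, 113), (28.0, 113), (29.0, 113)]
```

View pics/rect.png

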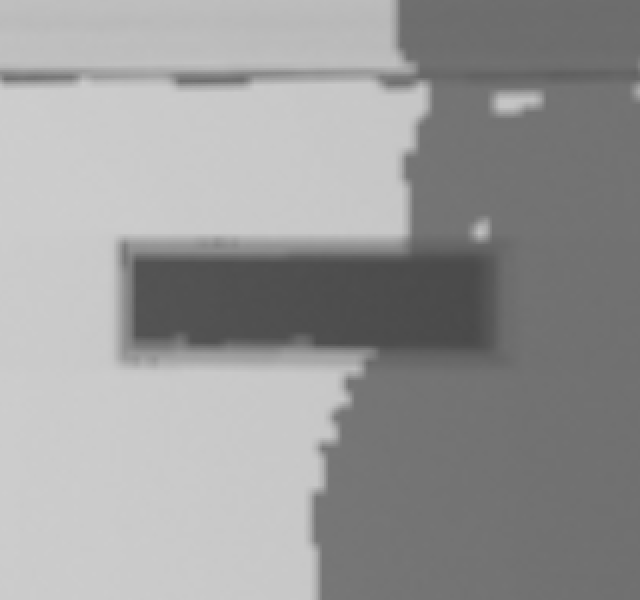

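The rectified slot is centred at about +0.2/−0.3 mm from my reader-based estimate, so the two agree. Now to the plaque.

```bash
python3 - <<'E'
from h import *
from bench import arm
go(arm.read_state(),[518.3,321.6,230],15.8)
E
```

```text
shift [-517.1   58.3  -23.4] turn [ 0.0043  0.0015 -0.3743] pos [ 525.3 -198.7  206. ] F [ 0.5 -0.7  0.5]
```

Emit:
servo_tool(
  rows=[
    [[85, -50, 6, -24, 0, 0, -0.04], [85, -105, 12, -24, 0, 0, -0.08], [85, -160, 18, -24, 0, 0, -0.12], [85, -215, 24, -24, 0, 0, -0.16], [85, -270, 30, -24, 0, 0, -0.2], [85, -325, 36, -24, 0, 0, -0.24], [85, -380, 43, -24, 0, 0, -0.28], [85, -435, 50, -24, 0, 0, -0.32], [85, -485, 55, -24, 0, 0, -0.36], [85, -517, 58, -24, 0, 0, -0.374]],
  ],
)

```text
clock: 11.75
position: [518.6, 322.3, 230.3]
ee_rot: [0.798, -0.602, -0.0, 0.002]
contact_force: [0.1, 0.8, 0.5]
gripper_width: 84.6
grasp_force: 0.0
```

Emit:
servo_tool(
  rows=[
    [[60, 0, 0, 0, 0, 0, 0], [60, 0, 0, 0, 0, 0, 0], [60, 0, 0, 0, 0, 0, 0]],
  ],
)

```text
clock: 12.12
position: [520.1, 319.8, 231.8]
ee_rot: [0.797, -0.604, -0.0, 0.0]
contact_force: [0.8, 0.3, -0.3]
gripper_width: 59.8
grasp_force: 0.0
```

```bash
python3 - <<'E'
from h import *
from bench import arm
s=arm.read_state();go(s,[518.3,321.6,93],15.8)
p=arm.camera_params("wrist");im=arm.get_image("wrist");np.save("pics/w5.npy",im)
import pickle;pickle.dump(p,open("pics/w5.pkl","wb"))
for z in(142,45):print(proj(p,[[518.3,321.6,z]]))
cv2.imwrite("pics/w5.png",im[:,:,::-1])
E
```

```text
shift [ -2.2   1.2 138.8] turn [ 0.0005 -0.0003 -0.001 ] pos [520.1 319.8 231.8] F [ 0.8  0.3 -0.3]
[[313.42289652 234.03286576]]
[[313.28875132 212.27778622]]
```

View pics/w5.png

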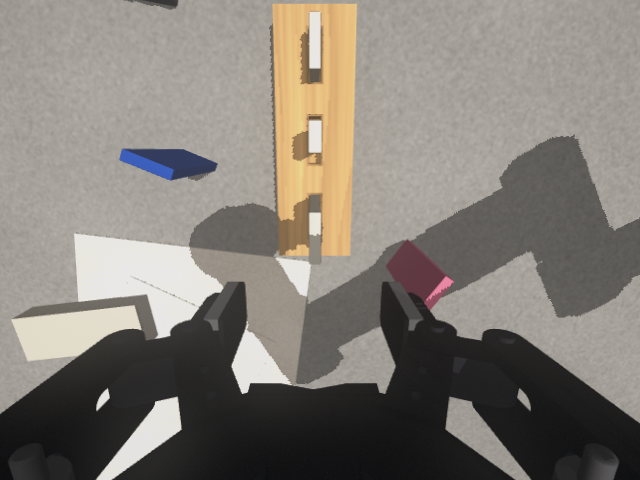

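The wide plaque's top face is centred at wrist (315,237); my prediction was (313,234).

```bash
python3 - <<'E'
from h import *
from bench import arm
import pickle
p=pickle.load(open("pics/w5.pkl","rb"));im=np.load("pics/w5.npy").astype(int)
print([ (v,im[v,315].tolist()) for v in range(190,270,3)])
for v in (220,250):print([int(x) for x in im[v,303:328].sum(1)//3])
P=plane(p,[[309.7,211],[321,211],[321,264],[309.3,264]],142);print(P,P.mean(0))
go(arm.read_state(),[*P.mean(0)[:2],93],15.8)
E
```

```text
[(190, [234, 198, 132]), (193, [192, 153, 106]), (196, [116, 109, 98]), (199, [116, 109, 98]), (202, [116, 108, 98]), (205, [116, 109, 98]), (208, [116, 109, 98]), (211, [109, 102, 91]), (214, [234, 231, 220]), (217, [233, 230, 220]), (220, [234, 230, 220]), (223, [234, 230, 220]), (226, [234, 230, 219]), (229, [233, 230, 219]), (232, [233, 229, 219]), (235, [214, 208, 193]), (238, [144, 138, 127]), (241, [143, 137, 127]), (244, [143, 137, 126]), (247, [143, 137, 127]), (250, [143, 137, 127]), (253, [142, 137, 126]), (256, [141, 136, 125]), (259, [142, 137, 127]), (262, [141, 136, 126]), (265, [170, 164, 157]), (268, [170, 165, 157])]
[111, 111, 111, 109, 104, 119, 186, 225, 226, 227, 227, 227, 228, 228, 228, 228, 228, 203, 149, 157, 172, 173, 173, 175, 177]
[180, 182, 182, 184, 185, 171, 141, 134, 135, 135, 135, 135, 135, 135, 135, 135, 134, 133, 153, 171, 173, 173, 172, 173, 176]
[[526.27964297 304.20365801 142.        ]
 [517.62013398 301.76742246 142.        ]
 [505.28512344 344.59464617 142.        ]
 [514.63819354 347.22484132 142.        ]] [515.95577348 324.44764199 142.        ]
shift [ -5.5   2.8 139. ] turn [ 0.0002 -0.0001 -0.0011] pos [520.2 319.9 232. ] F [-0.8 -0.1 -0.2]
```

Emit:
servo_tool(
  rows=[
    [[60, -5, 1.4, 30, 0, 0, 0], [60, -5, 1.4, 60, 0, 0, 0], [60, -5, 1.4, 85, 0, 0, 0], [60, -5, 1.4, 105, 0, 0, 0], [60, -5, 1.4, 122, 0, 0, 0], [60, -5, 1.4, 134, 0, 0, 0], [60, -5, 1.4, 139, 0, 0, 0], [60, -5, 1.4, 139, 0, 0, 0], [60, -5, 1.4, 139, 0, 0, 0]],
  ],
)

```text
clock: 13.3
position: [518.0, 326.0, 93.6]
ee_rot: [0.798, -0.603, 0.0, -0.001]
contact_force: [0.4, -0.8, 0.1]
gripper_width: 59.8
grasp_force: 0.0
```

Emit:
servo_tool(
  rows=[
    [[40, 0, 0, 0, 0, 0, 0], [25, 0, 0, 0, 0, 0, 0], [5, 0, 0, 0, 0, 0, 0], [5, 0, 0, 0, 0, 0, 0], [5, 0, 0, 0, 0, 0, 0], [5, 0, 0, 0, 0, 0, 0], [5, 0, 0, 0, 0, 0, 0]],
  ],
)

```text
clock: 14.18
position: [517.8, 325.8, 93.2]
ee_rot: [0.798, -0.603, 0.0, -0.0]
contact_force: [-0.3, 0.5, 3.3]
gripper_width: 8.1
grasp_force: 61.0
```

Emit:
servo_tool(
  rows=[
    [[5, 0, 0, -5, 0, 0, 0], [5, 0, 0, -15, 0, 0, 0], [5, 0, 0, -30, 0, 0, 0], [5, 0, 0, -50, 0, 0, 0], [5, 0, 0, -75, 0, 0, 0], [5, 0, 0, -105, 0, 0, 0], [5, 0, 0, -135, 0, 0, 0], [5, 0, 0, -160, 0, 0, 0], [5, 0, 0, -175, 0, 0, 0], [5, 0, 0, -180, 0, 0, 0]],
  ],
)

```text
clock: 15.42
position: [517.6, 325.8, 273.9]
ee_rot: [0.798, -0.603, 0.0, -0.001]
contact_force: [-0.3, -0.3, -1.7]
gripper_width: 8.2
grasp_force: 60.6
```

```bash
python3 - <<'E'
from h import *
from bench import arm
s=arm.read_state();print(s["gripper_width"],s["grasp_force"]);go(s,[532.4,-198.9,273],-5.57)
E
```

```text
8.230515791833179 60.57522654533386
shift [5.088e+02 1.288e+02 3.000e-01] turn [-0.0011  0.0012  0.3732] pos [517.6 325.8 273.9] F [-0.3 -0.3 -1.7]
```

Emit:
servo_tool(
  rows=[
    [[5, 15, 4, 0, 0, 0, 0.01], [5, 45, 12, 0, 0, 0, 0.035], [5, 90, 23, 0, 0, 0, 0.07], [5, 140, 36, 0, 0, 0, 0.105], [5, 190, 48, 0, 0, 0, 0.14], [5, 240, 61, 0, 0, 0, 0.175], [5, 290, 74, 0, 0, 0, 0.21], [5, 340, 86, 0, 0, 0, 0.25], [5, 390, 99, 0, 0, 0, 0.29], [5, 435, 110, 0, 0, 0, 0.33]],
  ],
)

```text
clock: 16.68
position: [528.7, -125.3, 271.7]
ee_rot: [-0.687, 0.727, 0.001, -0.001]
contact_force: [0.6, 0.0, -1.1]
gripper_width: 8.6
grasp_force: 60.5
```

Emit:
servo_tool(
  rows=[
    [[5, 25, 2, 0, 0, 0, 0.015], [5, 45, 3, 0, 0, 0, 0.03], [5, 60, 0, 0, 0, 0, 0.043], [5, 68, -4, 0, 0, 0, 0.043], [5, 68, -4, 0, 0, 0, 0.043], [5, 68, -4, 0, 0, 0, 0.043]],
  ],
)

```text
clock: 17.42
position: [530.6, -190.5, 272.6]
ee_rot: [-0.672, 0.74, 0.0, -0.0]
contact_force: [0.1, 0.7, -0.5]
gripper_width: 8.4
grasp_force: 60.6
```

```bash
python3 - <<'E'
from h import *
from bench import arm
s=arm.read_state();print(s["gripper_width"],s["grasp_force"]);go(s,[532.4,-198.9,233],-5.57)
E
```

```text
8.418416400665432 60.56354999542236
shift [ 8.2 -2.6 39.6] turn [0.0004 0.0002 0.001 ] pos [ 530.6 -190.5  272.6] F [ 0.1  0.7 -0.5]
```

Emit:
servo_tool(
  rows=[
    [[5, 3, -1, 10, 0, 0, 0.001], [5, 6, -2, 25, 0, 0, 0.001], [5, 8.2, -2.6, 38, 0, 0, 0.001], [5, 8.2, -2.6, 45, 0, 0, 0.001], [5, 8.2, -2.6, 48, 0, 0, 0.001], [5, 8.2, -2.6, 48, 0, 0, 0.001], [5, 8.2, -2.6, 48, 0, 0, 0.001]],
  ],
)

```text
clock: 18.3
position: [532.7, -199.5, 225.4]
ee_rot: [-0.672, 0.741, -0.0, 0.0]
contact_force: [0.2, -0.1, -1.0]
gripper_width: 8.4
grasp_force: 60.5
```

```bash
python3 - <<'E'
from h import *
from bench import arm
import pickle
s=arm.read_state();go(s,[532.4,-198.9,215],-5.57)
p=arm.camera_params("wrist");im=arm.get_image("wrist");im2=arm.get_image("scene");np.save("pics/w6.npy",im);np.save("pics/s6.npy",im2);pickle.dump(p,open("pics/w6.pkl","wb"))
z=s["position"][2]-81.4;c=np.array([[np.cos(-.0972),np.sin(-.0972)],[-np.sin(-.0972),np.cos(-.0972)]])
def pts(o,h,zz):return [np.r_[np.array(o)+np.array(d)*h@c,zz] for d in((1,1),(1,-1),(-1,-1),(-1,1))]
print("z",z,"bottom corners",proj(p,pts(s["position"][:2],[5,22],z)).round(1).tolist())
print("slot outer",proj(p,pts([531.3,-199],[8,25],130)).round(1).tolist())
a=cv2.resize(im[150:320,230:400],(500,500),interpolation=cv2.INTER_CUBIC);b=cv2.resize(im2[80:200,230:300],(292,500),interpolation=cv2.INTER_CUBIC)
cv2.imwrite("pics/w6.png",np.hstack([a,b])[:,:,::-1])
E
```

```text
shift [-0.6  0.4 10.4] turn [-0.0012 -0.0001 -0.0007] pos [ 532.7 -199.5  225.4] F [ 0.2 -0.1 -1. ]
z 143.97557446975236 bottom corners [[305.5, 261.0], [305.1, 206.6], [318.1, 206.6], [317.9, 261.0]]
slot outer [[304.0, 259.4], [303.5, 200.5], [323.4, 200.5], [323.0, 259.4]]
```

View pics/w6.png

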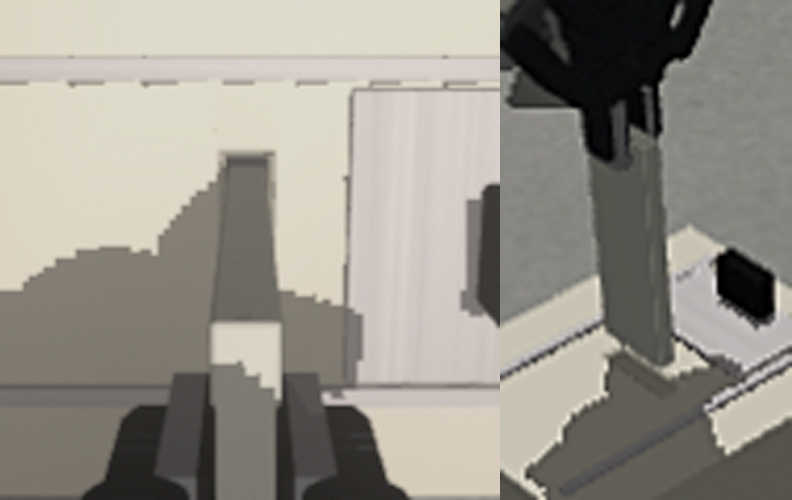

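The plaque hangs upright above the slot: its lower near edge is at about wrist row 206, and the slot mouth's columns are about 304–324. I'll refine the offset numerically.

```bash
python3 - <<'E'
from h import *
import pickle
im=np.load("pics/w6.npy").astype(int).sum(2)//3;p=pickle.load(open("pics/w6.pkl","rb"))
for v in(201,203,204,205,206,207,208,210,213,216,225,240,255):print(v,im[v,298:330].tolist())
E
```

```text
201 [213, 212, 213, 213, 212, 205, 187, 174, 170, 171, 170, 171, 170, 171, 171, 170, 171, 171, 171, 171, 171, 165, 160, 160, 160, 184, 210, 214, 213, 214, 213, 213]
203 [212, 212, 212, 213, 212, 205, 186, 175, 150, 108, 108, 108, 108, 108, 108, 108, 108, 108, 108, 107, 108, 107, 117, 142, 158, 178, 205, 213, 214, 214, 214, 213]
204 [213, 213, 213, 213, 213, 204, 178, 165, 145, 89, 88, 88, 88, 88, 88, 88, 88, 88, 88, 88, 89, 88, 95, 131, 158, 177, 205, 214, 214, 213, 213, 214]
205 [213, 212, 213, 213, 213, 205, 164, 146, 145, 89, 88, 88, 88, 88, 88, 88, 88, 89, 87, 87, 88, 88, 95, 132, 158, 178, 205, 213, 213, 213, 213, 213]
206 [213, 213, 213, 213, 212, 205, 163, 135, 131, 89, 93, 96, 96, 96, 96, 96, 96, 97, 96, 96, 96, 93, 97, 132, 158, 178, 205, 214, 213, 213, 213, 213]
207 [212, 213, 212, 212, 212, 205, 163, 113, 103, 91, 102, 108, 108, 108, 108, 108, 108, 108, 109, 108, 109, 105, 102, 131, 158, 178, 206, 212, 213, 213, 213, 213]
208 [213, 212, 212, 212, 212, 196, 149, 113, 102, 94, 104, 109, 109, 108, 108, 108, 108, 108, 108, 108, 108, 107, 105, 132, 158, 177, 205, 213, 213, 214,
[... 296 characters left out ...]
33, 140, 160, 206, 212, 212, 213, 212, 213]
216 [127, 127, 127, 127, 127, 124, 117, 109, 102, 103, 108, 107, 108, 107, 107, 107, 107, 107, 107, 107, 108, 108, 113, 138, 139, 159, 204, 212, 212, 212, 212, 212]
225 [126, 126, 126, 126, 126, 124, 113, 100, 102, 106, 106, 105, 106, 106, 106, 106, 106, 107, 107, 107, 108, 107, 107, 111, 137, 176, 204, 211, 211, 211, 211, 211]
240 [125, 124, 123, 123, 124, 111, 96, 103, 104, 105, 104, 103, 104, 104, 105, 105, 104, 104, 105, 105, 105, 105, 106, 105, 106, 138, 188, 210, 210, 209, 210, 210]
255 [122, 121, 121, 110, 94, 98, 103, 101, 102, 102, 103, 102, 101, 102, 102, 103, 103, 102, 103, 103, 103, 104, 103, 103, 102, 104, 103, 113, 122, 122, 122, 123]
```

Camera-wise the plaque and slot centres coincide in x (both at column 313.7). In y it needs about +0.8 mm. Descending in stages.

Emit:
servo_tool(
  rows=[
    [[5, -0.8, 0, 5, 0, 0, 0], [5, -0.8, 0, 10, 0, 0, 0], [5, -0.8, 0, 13, 0, 0, 0], [5, -0.8, 0, 16, 0, 0, 0], [5, -0.8, 0, 18, 0, 0, 0], [5, -0.8, 0, 20, 0, 0, 0]],
  ],
)

```text
clock: 19.15
position: [532.5, -198.7, 204.7]
ee_rot: [-0.672, 0.741, -0.0, 0.0]
contact_force: [0.3, -0.2, -0.5]
gripper_width: 8.5
grasp_force: 60.5
```

Emit:
servo_tool(
  rows=[
    [[5, 0, 0, 2, 0, 0, 0], [5, 0, 0, 4, 0, 0, 0], [5, 0, 0, 4, 0, 0, 0]],
  ],
)

```text
clock: 19.52
position: [532.4, -198.6, 200.6]
ee_rot: [-0.672, 0.741, 0.0, -0.0]
contact_force: [0.5, -0.2, -0.2]
gripper_width: 8.3
grasp_force: 60.5
```

Emit:
servo_tool(
  rows=[
    [[5, 0, 0, 4, 0, 0, 0], [5, 0, 0, 8, 0, 0, 0], [5, 0, 0, 12, 0, 0, 0], [5, 0, 0, 16, 0, 0, 0], [5, 0, 0, 20, 0, 0, 0], [5, 0, 0, 24, 0, 0, 0], [5, 0, 0, 24, 0, 0, 0]],
  ],
)

```text
clock: 20.4
position: [532.2, -198.6, 176.4]
ee_rot: [-0.672, 0.741, 0.0, -0.0]
contact_force: [0.0, -0.0, -0.6]
gripper_width: 8.1
grasp_force: 60.5
```

Emit:
servo_tool(
  rows=[
    [[5, 0, 0, 5, 0, 0, 0], [5, 0, 0, 10, 0, 0, 0], [5, 0, 0, 15, 0, 0, 0], [5, 0, 0, 20, 0, 0, 0], [5, 0, 0, 25, 0, 0, 0], [5, 0, 0, 29, 0, 0, 0], [5, 0, 0, 30, 0, 0, 0], [5, 0, 0, 30, 0, 0, 0], [5, 0, 0, 30, 0, 0, 0]],
  ],
)

```text
clock: 21.52
position: [532.6, -198.7, 147.0]
ee_rot: [-0.672, 0.741, -0.0, 0.0]
contact_force: [-1.3, 0.5, -0.7]
gripper_width: 8.3
grasp_force: 60.5
```

```bash
python3 - <<'E'
from h import *
from bench import arm
s=arm.read_state();p=arm.camera_params("wrist");im=arm.get_image("wrist").astype(int).sum(2)//3
print(s["position"],s["contact_force"],s["wrist_torque"],s["gripper_width"])
print([int(x) for x in im[205,296:332]]);print([int(x) for x in im[196:330:1,314]])
X=s["position"]; 
for z in(195,130):print(z,proj(p,[[X[0]+2.1,X[1]-22,z],[X[0]-2.1,X[1]+22,z]]).round(1).tolist())
sc=arm.get_image("scene");psc=arm.camera_params("scene")
# plaque top in scene: print column brightness
q=proj(psc,[[X[0],X[1],195],[X[0],X[1],130]]);print(q)
E
```

```text
[ 532.60391748 -198.67337214  147.04556749] [-1.32252274  0.50392483 -0.73996248] [-0.02544279 -0.02434072 -0.00991517] 8.310174058492807
[205, 205, 203, 203, 202, 202, 201, 201, 202, 202, 201, 202, 201, 202, 202, 202, 202, 202, 201, 202, 202, 202, 202, 202, 202, 202, 202, 202, 202, 203, 201, 202, 203, 205, 205, 205]
[203, 203, 203, 203, 203, 202, 203, 203, 202, 201, 202, 202, 202, 202, 200, 201, 201, 201, 201, 201, 201, 200, 195, 172, 142, 133, 109, 103, 102, 102, 102, 102, 103, 102, 102, 101, 102, 101, 101, 100, 101, 101, 101, 101, 100, 100, 101, 100, 100, 100, 100, 100, 99, 99, 99, 99, 99, 99, 98, 99, 99, 94, 94, 135, 177, 191, 199, 198, 199, 199, 198, 198, 198, 198, 199, 198, 198, 198, 198, 198, 197, 172, 116, 116, 116, 116, 115, 115, 115, 114, 115, 115, 115, 114, 114, 114, 114, 114, 113, 114, 112, 113, 113, 113, 113, 113, 113, 112, 113, 112, 113, 112, 112, 113, 112, 112, 112, 113, 111, 112, 111, 112, 111, 111, 112, 111, 111, 111, 111, 111, 110, 111, 111, 111]
195 [[299.5, 261.5], [320.3, 356.9]]
130 [[303.8, 225.4], [318.1, 294.1]]
[[261.24241956 143.21511307]
 [263.35852385 168.50948272]]
```

```bash
python3 - <<'E'
from h import *
from bench import arm
import pickle
p=pickle.load(open("pics/w6.pkl","rb"));c,sn=np.cos(-.0972),np.sin(-.0972)
g=np.load("pics/w6.npy").astype(int).sum(2)//3
for v in(190,200):print(v,g[v,340:356].tolist())
for uv,z in(([349.5,190],135),([349.5,200],135)):
    d=plane(p,[uv],z)[0,:2]-[531.3,-199.0];print(d@[c,sn],d@[-sn,c])
for q in(40,45,50):
    for a in(-20-q+6,):
        X=[[531.3+a*c-y*sn,-199+a*sn+y*c,161] for y in(-17,17)];print("tab +x edge top",q,proj(p,X).round(1).tolist())
print([ (v,[int(x) for x in g[v,380:412]]) for v in(215,225,240)])
E
```

```text
190 [214, 214, 214, 213, 214, 213, 213, 214, 177, 141, 186, 207, 204, 204, 204, 205]
200 [213, 213, 213, 213, 213, 213, 213, 213, 172, 141, 191, 205, 204, 204, 204, 202]
-28.3206859837232 -34.01064975499251
-28.52934595740185 -26.121923005301237
tab +x edge top 40 [[388.1, 217.8], [385.5, 262.3]]
tab +x edge top 45 [[395.0, 217.8], [392.2, 262.3]]
tab +x edge top 50 [[401.9, 217.8], [398.8, 262.3]]
[(215, [207, 207, 205, 205, 206, 207, 207, 204, 203, 205, 207, 205, 202, 157, 80, 59, 58, 58, 58, 58, 58, 59, 58, 58, 57, 57, 58, 56, 57, 56, 55, 86]), (225, [207, 205, 205, 206, 206, 206, 204, 202, 167, 122, 122, 120, 120, 95, 62, 59, 58, 57, 57, 57, 57, 58, 60, 63, 64, 63, 63, 63, 63, 62, 62, 62]), (240, [204, 204, 204, 203, 204, 203, 202, 201, 166, 121, 119, 120, 96, 61, 57, 56, 58, 56, 57, 56, 57, 60, 62, 62, 63, 62, 62, 60, 62, 60, 61, 60])]
```

```bash
python3 -c "
from bench import arm
print(arm.job_done())"
```

```text
the job is handed in; nothing more can be done
None
```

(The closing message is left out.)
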